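# Sort loose cells into their charging docks and the reject tray

## Robot

A 7-joint arm with a two-finger parallel gripper is mounted at the origin on a cart in front of the work surface, level with it; the furniture and walls round the work are solid. World frame = base frame: x ahead of the robot, y to its left, z up, the work surface at z = 0. Lengths are in m, angles in rad, forces in N, time in s.
With the tool pointing down it reaches from about 0.4 to 0.875 m from the base axis. Payload 19.3 kg.
Tool frame: the origin (TCP) lies at the very end of the fingers, on their centre line; the grasp point (between the pads) lies 19 mm behind it; z points along the fingers, y is the line along which they close (so a half turn about z gives the same grasp; the last joint's range is limited). The gripper opens to 85 mm and grips with 20 to 120 N. Pads are 22 mm wide; open, the fingers measure 114 mm over their backs; the gripper's body (76 mm by 85 mm) begins 54 mm behind the grasp point. The pads swing forward as they close: fully open they stand 13 mm farther back than shut.
Start: joints at [-1.361, 0.521, -0.036, 1.599, 0.021, 1.021, -0.113], TCP at [0.173, 0.601, 0.231] pointing down, gripper open.
Joint ranges: [-2.91, 2.91], [-0.3, 2.13], [-1.5, 1.42], [0.17, 2.43], [-1.26, 4.41], [0.16, 1.93], [-2.52, 2.52]. Speed limits (rad/s): [1.89, 1.89, 2.39, 2.39, 3.01, 3.01, 3.01].

## Interface

Orientations are given as [roll, pitch, yaw] about the fixed x, y, z axes, in that order (R = Rz(yaw) Ry(pitch) Rx(roll)).
In Python, from workcell import bot, grab_frame, calibration, job gives the robot as it stands.
- The arm moves only by the shell command python3 -m creep 'ROWS' [FORCE]. ROWS is a JSON list of rows, 1 to 5 of them, each of 7 numbers: the finger opening in m, then dx, dy, dz in m, then a rotation vector rx, ry, rz in rad; each row is the pose to reach, as a shift and turn from the pose commanded when the command began, along the tool's axes at that moment; what a row does not reach only later rows make up. A row lasts 1/8 s, in which the tool goes at most 0.0625 m and 0.188 rad, less where a joint would pass 70% of its speed; a pose out of reach is approached as far as the arm can. The fingers move at their own pace and stop on an object; FORCE is the grip in N (left out, the last holds). Time passes only in rows, so rows that do not move let the fingers close. It prints the time, the measured TCP pose, the force, the opening and the grip force at its end.
- bot.observe(): the state, without advancing time (a new reading comes with each control period).
- grab_frame(name): name is "side" or "top" or "wrist"; returns (picture, depth): 420x560x3 uint8, blue, green, red; 420x560 float32, m along the optical axis (not along the pixel's ray), 0 where there is no reading.
- calibration(name): a dict with "vfov" (degrees; the focal length in pixels is half the picture's height over the tangent of half this angle, whatever the lens; pixels are square), "cx", "cy" (the principal point, pixels), "dist_coeffs" ([k1, k2, p1, p2, k3] as OpenCV has them; the pictures are not rectified), "eye" and "attitude" of the camera in the world. Camera axes: x right, y down, z forward; pixel columns grow to the right and rows downward; lengths in m; the calibration is good to about 2 mm. A picture is of the moment at which its call begins: read the wrist's pose just before it. calibration takes no time and is no camera call; for the wrist camera it gives the pose at the moment of the call.
- job.job_done(): hands the job in; it is judged then, once.
The state is a dict: "clock": time; "qpos": joint angles; "qd": joint speeds; "joint_efforts": joint torques, N m; "position": TCP position; "tool_rot": TCP orientation; "force": force on the tool from outside, world axes, zero at the start; "moment": the same for the moment, N m; "grip_width": finger opening in m; "finger_force": force on a finger pad.
Only numpy, scipy, OpenCV 4.12 (cv2) and the standard library are available. Lean on these libraries where they do the work, as an engineer would, in place of code of your own. Each camera call takes 0.05 s, during which the arm holds its last target. There are 200 camera calls.

## Task

Sort the five loose cells for charging: seat the two blue cells in the charging dock with the blue terminal block and the two green cells in the dock with the green block, one cell to a bay, flat on the bay floor, each with its plus end (the white-ringed end) toward the dock's coloured block. The red cell is not rechargeable: lay it flat in the red tray instead. Do not knock the multimeter or the roll of black tape out of place.

Things in the scene. Friction and masses are not known exactly. Their poses are not given: they have to be found in the camera images.
- blue_cell_a: blue cylindrical lithium cell, 65 mm long, 18.3 mm across, about 50 g, lying on the bench. Origin on its axis at mid-length (9.2 mm up at the start). Its y axis lies along the cell and points to the minus end; the plus end, at -y, is the one with a white ring round the jacket (both end faces are bare metal). It rolls if pushed. Like the other blue cell; either may take either bay.
- blue_cell_b: blue cylindrical lithium cell, 65 mm long, 18.3 mm across, about 50 g, lying on the bench. Origin on its axis at mid-length (9.2 mm up at the start). Its y axis lies along the cell and points to the minus end; the plus end, at -y, is the one with a white ring round the jacket (both end faces are bare metal). It rolls if pushed. Like the other blue cell.
- green_cell_a: green cylindrical lithium cell, 65 mm long, 18.3 mm across, about 50 g, lying on the bench. Origin on its axis at mid-length (9.2 mm up at the start). Its y axis lies along the cell and points to the minus end; the plus end, at -y, is the one with a white ring round the jacket (both end faces are bare metal). It rolls if pushed. Like the other green cell; either may take either bay.
- green_cell_b: green cylindrical lithium cell, 65 mm long, 18.3 mm across, about 50 g, lying on the bench. Origin on its axis at mid-length (9.2 mm up at the start). Its y axis lies along the cell and points to the minus end; the plus end, at -y, is the one with a white ring round the jacket (both end faces are bare metal). It rolls if pushed. Like the other green cell.
- red_cell: red cylindrical lithium cell, 65 mm long, 18.3 mm across, about 50 g, lying on the bench. Origin on its axis at mid-length (9.2 mm up at the start). Its y axis lies along the cell and points to the minus end; the plus end, at -y, is the one with a white ring round the jacket (both end faces are bare metal). It rolls if pushed. In the tray it may lie either way round.
- blue_dock: fixed charging dock, 104 x 100 mm, grey base (bay floor 5 mm up), blue terminal block 24 mm high at the plus end. Origin: centre of underside; x points to the block. Two bays along x, middles at x -9.5, y +26 and -26 mm, 71 mm long; a seated cell's axis is 14 mm up. Black cheeks 17 mm high flank the cell's ends, none along its middle 40 mm; end lips 22 mm high slope to guide it in.
- green_dock: fixed charging dock, 104 x 100 mm, grey base (bay floor 5 mm up), green terminal block 24 mm high at the plus end. Origin: centre of underside; x points to the block. Two bays along x, middles at x -9.5, y +26 and -26 mm, 71 mm long; a seated cell's axis is 14 mm up. Black cheeks 17 mm high flank the cell's ends, none along its middle 40 mm; end lips 22 mm high slope to guide it in.
- red_tray: open red plastic tray, fixed to the bench, 112 (x) by 92 (y) mm outside, rim 24 mm high, walls 3 mm, black ribbed rubber mat inside (ribs along x, 13 mm apart, tops 5 mm above the bench). Origin at the centre of its underside. A cell laid in it along x settles between two ribs, axis about 13 mm above the bench.
- multimeter: yellow and black hand multimeter, 150 x 78 x 47 mm, loose; a bystander, at the back to the right of the fixed black computer tower (0.35 m tall, its front 0.65 m ahead of the robot, 0 to 0.14 m to the left: swing round in front of it, not through it). Origin at the centre of its underside, x along its length.
- insul_tape: roll of black insulating tape lying flat, 53 mm across, 19 mm high, loose; a bystander. Origin at the centre of its underside. (At the other side, past the right end of the bench, stands a tall fixed rack of shelves: keep out of x above 0.37 m with y below -0.35 m.)
Things that resemble listed ones, but are neither listed nor needed, are in the scene too. Leave any orange or purple look-alike of the green_cell_a alone.

How it is judged:
At the end, for the whole second after the job is handed in: Two blue cells in the blue dock, two green in the green dock: in a bay (6 mm along, 8 mm sideways, 0.12 rad), on its floor, plus end to the coloured block; red cell flat in the red tray (axis under 18 mm); all at rest; multimeter and tape not shifted over 20 mm (x of blue_cell_a in the frame of blue_dock between -0.0155 and -0.0035 m and z of blue_cell_a in the frame of blue_dock between 0.0105 and 0.0185 m and (y of blue_cell_a in the frame of blue_dock between 0.018 and 0.034 m or y of blue_cell_a in the frame of blue_dock between -0.034 and -0.018 m) and angle between the y axis of each of blue_cell_a, blue_cell_b and the x axis of blue_dock, either way round below 0.12 rad and y of blue_dock in the frame of blue_cell_a below -0.002 m and x of blue_cell_b in the frame of blue_dock between -0.0155 and -0.0035 m and z of blue_cell_b in the frame of blue_dock between 0.0105 and 0.0185 m and (y of blue_cell_b in the frame of blue_dock between 0.018 and 0.034 m or y of blue_cell_b in the frame of blue_dock between -0.034 and -0.018 m) and y of blue_dock in the frame of blue_cell_b below -0.002 m and x of green_cell_a in the frame of green_dock between -0.0155 and -0.0035 m and z of green_cell_a in the frame of green_dock between 0.0105 and 0.0185 m and (y of green_cell_a in the frame of green_dock between 0.018 and 0.034 m or y of green_cell_a in the frame of green_dock between -0.034 and -0.018 m) and angle between the y axis of each of green_cell_a, green_cell_b and the x axis of green_dock, either way round below 0.12 rad and y of green_dock in the frame of green_cell_a below -0.002 m and x of green_cell_b in the frame of green_dock between -0.0155 and -0.0035 m and z of green_cell_b in the frame of green_dock between 0.0105 and 0.0185 m and (y of green_cell_b in the frame of green_dock between 0.018 and 0.034 m or y of green_cell_b in the frame of green_dock between -0.034 and -0.018 m) and y of green_dock in the frame of green_cell_b below -0.002 m and x of red_cell in the frame of red_tray between -0.046 and 0.046 m and y of red_cell in the frame of red_tray between -0.036 and 0.036 m and z of red_cell in the frame of red_tray between 0.008 and 0.018 m and linear speed of each of blue_cell_a, blue_cell_b, green_cell_a, green_cell_b, red_cell below 0.03 m/s and angular speed of each of blue_cell_a, blue_cell_b, green_cell_a, green_cell_b, red_cell below 0.5 rad/s); the robot touches nothing.
It fails at once if the multimeter or the tape roll is knocked out of place (moved more than 20 mm) (distance of any of multimeter, insul_tape from where it was at the start of the episode above 0.02 m).
It also fails if it takes over 115 s, if anything falls off the work surface, if the arm or the gripper's body presses on something with over 40 N, if the wrist force passes 120 N, or if a joint passes its speed limit or range.

## Working session

There is one attempt and no reset: what is moved stays moved. The work goes in short steps, Python scripts to look and compute and a shell command to move; the robot and the scene stay as the last step left them, time stands still between calls to the robot, and variables do not carry over. Pictures are saved under pics/ and viewed, at most 16 in all, crops included, and the job is handed in when it is done.

```bash
ls; mkdir -p pics
python3 - <<'E'
from workcell import bot, grab_frame, calibration, job
import cv2,numpy as np
s=bot.observe();print({k:np.round(v,3).tolist() for k,v in s.items()})
for n in("top","side"):
    p,d=grab_frame(n);cv2.imwrite(f"pics/{n}0.png",p);np.save(f"pics/{n}0.npy",d);print(n,calibration(n))
print(calibration("wrist"))
E
```

```text
pics
{'clock': 0.0, 'qpos': [-1.361, 0.522, -0.036, 1.6, 0.021, 1.021, -0.113], 'qd': [0.001, -0.001, 0.0, -0.0, -0.001, -0.002, 0.0], 'joint_efforts': [0.005, -92.711, 1.983, -36.991, 0.018, 0.009, -0.0], 'position': [0.173, 0.6, 0.231], 'tool_rot': [-3.141, 0.0, 2.862], 'force': [0.825, -0.142, 0.396], 'moment': [0.034, -0.035, -0.03], 'finger_force': 0.0, 'grip_width': 0.085}
top {'vfov': 50.938418650629536, 'cx': 278.34554667196886, 'cy': 215.52338305875236, 'dist_coeffs': array([-0.03142558,  0.        ,  0.        ,  0.        ,  0.        ]), 'eye': array([0.39768341, 0.08726525, 1.0518489 ]), 'attitude': array([-2.92944439, -0.00296265, -1.60090764])}
side {'vfov': 47.64761965335162, 'cx': 285.1643546587907, 'cy': 206.9640520502756, 'dist_coeffs': array([-0.12965613,  0.        ,  0.        ,  0.        ,  0.        ]), 'eye': array([0.01376849, 0.89493829, 0.78384993]), 'attitude': array([-2.21882698, -0.02246953, -2.49849315])}
{'vfov': 64.23071149770054, 'cx': 275.65669473827023, 'cy': 208.7497264604323, 'dist_coeffs': array([-0.01137379,  0.        ,  0.        ,  0.        ,  0.        ]), 'eye': array([0.09687249, 0.62191965, 0.37345638]), 'attitude': array([2.82521348e+00, 2.11251466e-03, 1.29202764e+00])}
```

View pics/top0.png

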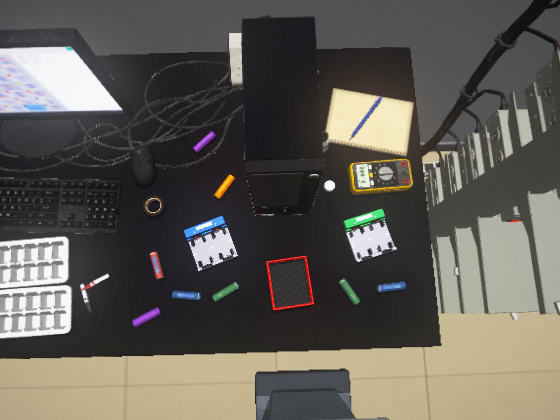

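View pics/side0.png

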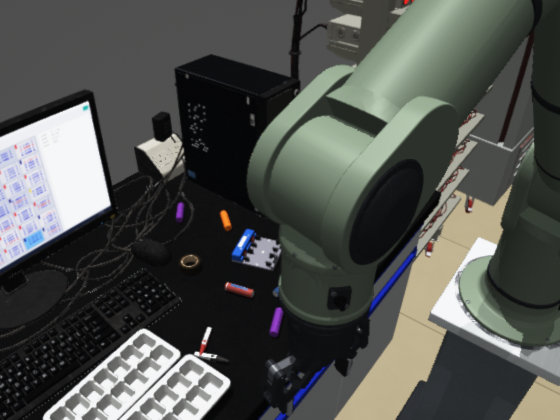

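The top picture shows these candidates. Blue cells are at (186,295) and (391,287); the blue thing at (365,118) is a pen. Green cells are at (226,292) and (349,291), and the red cell is at (156,265). The red/white thing at (90,285) is a tool, and the orange and purple cells are decoys. The docks are at (211,243) for blue and (371,235) for green, and the tray is at (290,283). I'll enlarge this area and compute positions.

```bash
cat > h.py <<'E'
import numpy as np,cv2
from scipy.spatial.transform import Rotation as R
from workcell import bot, grab_frame, calibration
def cam(n,c=None):
    c=c or calibration(n); f=210/np.tan(np.radians(c["vfov"])/2)
    K=np.array([[f,0,c["cx"]],[0,f,c["cy"]],[0,0,1]]); return K,c["dist_coeffs"],np.array(c["eye"]),R.from_euler("xyz",c["attitude"]).as_matrix()
def rays(uv,C):
    K,D,e,M=C; p=cv2.undistortPoints(np.float64(uv).reshape(-1,1,2),K,D).reshape(-1,2)
    return np.c_[p,np.ones(len(p))]@M.T
def onz(uv,C,z):
    r=rays(uv,C); return C[2]+r*((z-C[2][2])/r[:,2])[:,None]
def ondepth(uv,C,d):
    uv=np.int32(np.round(uv)).reshape(-1,2); return C[2]+rays(uv,C)*d[uv[:,1],uv[:,0]][:,None]
def proj(P,C):
    K,D,e,M=C; return cv2.projectPoints(np.float64(P).reshape(-1,1,3),cv2.Rodrigues(M.T)[0],-M.T@e,K,D)[0].reshape(-1,2)
def blob(p,hue,box,s=90):
    h=cv2.cvtColor(p,cv2.COLOR_BGR2HSV); x0,y0,x1,y1=box; m=np.zeros(h.shape[:2],bool)
    dh=abs((h[...,0].astype(int)-hue+90)%180-90); m[y0:y1,x0:x1]=((dh<12)&(h[...,1]>s)&(h[...,2]>50))[y0:y1,x0:x1]
    n,l,st,c=cv2.connectedComponentsWithStats(m.astype(np.uint8)); k=1+np.argmax(st[1:,4]); return l==k
E
python3 - <<'E'
from h import *
p=cv2.imread("pics/top0.png");d=np.load("pics/top0.npy");C=cam("top")
cv2.imwrite("pics/crop1.png",cv2.resize(p[205:315,140:280],None,fx=5.5,fy=5.2,interpolation=2))
cv2.imwrite("pics/crop2.png",cv2.resize(p[200:320,260:415],None,fx=5,fy=5,interpolation=2))
for n,h,b in[("blueL",110,(168,285,205,306)),("blueR",110,(372,277,412,297)),("greenL",65,(205,278,245,306)),("greenR",65,(335,275,362,308)),("red",0,(145,245,168,283)),("bblock",105,(180,212,230,245)),("gblock",65,(340,205,390,232))]:
    m=blob(p,h,b);v,u=np.where(m);w=ondepth(np.c_[u,v],C,d);rr=cv2.minAreaRect(np.float32(np.c_[u,v]))
    print(n,m.sum(),"mean",w.mean(0).round(4),"z",np.percentile(w[:,2],[5,50,95]).round(4),rr)
for uv in [(211,250),(371,245),(290,283),(290,258),(380,175),(153,206),(100,340),(320,320)]: print(uv,ondepth([uv],C,d).round(4))
E
```

```text
blueL 231 mean [0.4389 0.2976 0.0241] z [0.0009 0.0164 0.0207] ((185.79949951171875, 294.80706787109375), (28.07133674621582, 8.478399276733398), 4.085616588592529)
blueR 213 mean [ 0.444  -0.1821  0.0195] z [-0.      0.0161  0.0207] ((391.3077392578125, 286.4615478515625), (8.18629264831543, 28.031848907470703), 82.87498474121094)
greenL 171 mean [0.4444 0.207  0.0158] z [0.0107 0.0161 0.0197] ((224.88235473632812, 291.4705810546875), (7.545937538146973, 27.78277015686035), 59.036251068115234)
greenR 162 mean [ 0.4352 -0.0811  0.0161] z [0.0106 0.0162 0.0199] ((348.84613037109375, 291.26922607421875), (28.012361526489258, 7.2111029624938965), 56.3099365234375)
red 174 mean [0.5108 0.3679 0.0133] z [0.     0.0147 0.019 ] ((156.10000610351562, 264.1999816894531), (27.6273250579834, 8.682872772216797), 74.74488067626953)
bblock 406 mean [0.5954 0.254  0.0204] z [0.0054 0.0228 0.0267] ((204.43646240234375, 227.7928466796875), (12.498661041259766, 42.914283752441406), 68.5522689819336)
gblock 365 mean [ 0.6042 -0.1259  0.0213] z [0.0122 0.0227 0.0263] ((363.8000183105469, 219.39999389648438), (11.384199142456055, 42.374515533447266), 71.56505584716797)
(211, 250) [[0.5431 0.2404 0.0073]]
(371, 245) [[ 0.5441 -0.1426  0.0053]]
(290, 283) [[0.4597 0.0549 0.0064]]
(290, 258) [[0.5169 0.0533 0.0209]]
(380, 175) [[ 0.7083 -0.1698  0.0382]]
(153, 206) [[0.6564 0.3836 0.0025]]
(100, 340) [[ 0.3414  0.4999 -0.0027]]
(320, 320) [[ 0.3726 -0.012   0.0007]]
```

View pics/crop1.png

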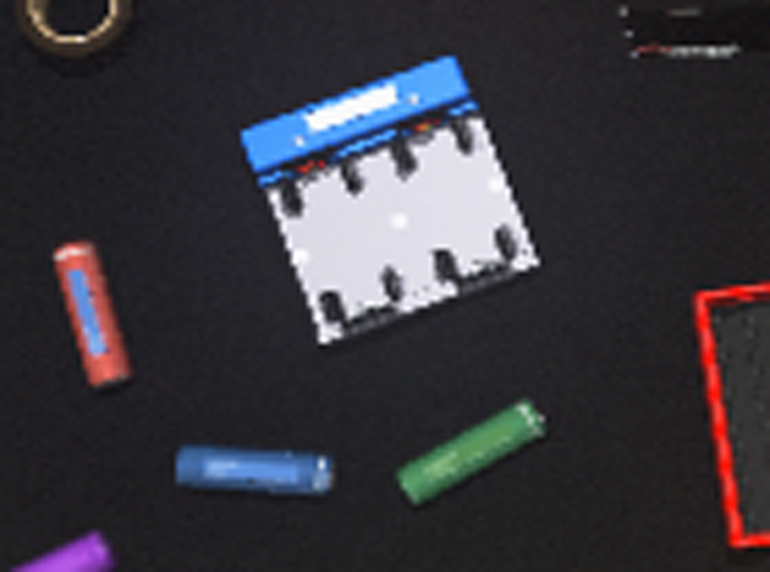

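View pics/crop2.png

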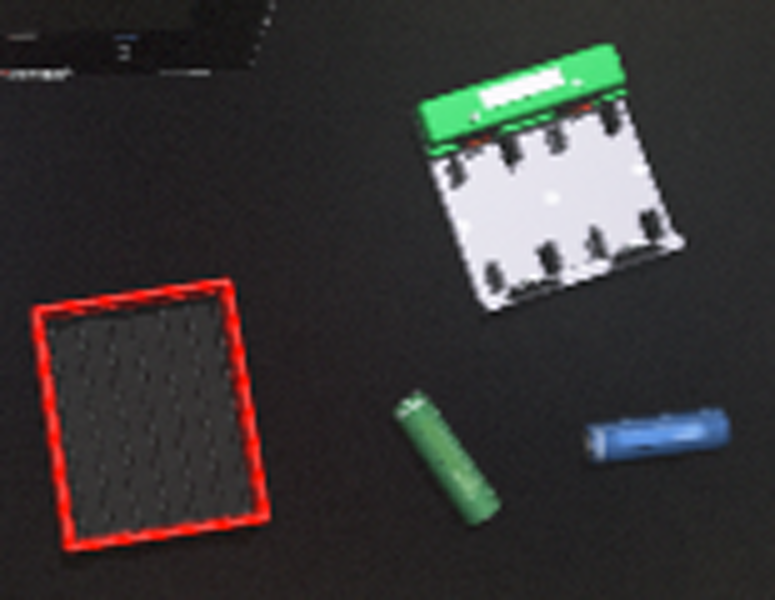

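The white rings mark the plus ends. In crop 1 they are red at (75,250), blue-left at (322,473) and green-left at (530,412). In crop 2 they are green-right at (410,402) and blue-right at (595,442). The cells' hues match the description, and none of them is orange or purple. Next I'll get coarse poses, then move the wrist camera over the left group.

Run:
```python
from h import *
C=cam("top")
c1=lambda x,y:(140+(x+.5)/5.5-.5,205+(y+.5)/5.2-.5); c2=lambda x,y:(260+(x+.5)/5-.5,200+(y+.5)/5-.5)
def cell(n,a,b):
    P=onz([a,b],C,.009); v=P[0]-P[1]; print(n,P.mean(0).round(4),"plus yaw %.3f len %.3f"%(np.arctan2(v[1],v[0]),np.hypot(*v[:2])))
cell("red",c1(73,245),c1(112,382));cell("blueL",c1(333,475),c1(177,465));cell("greenL",c1(538,412),c1(407,493))
cell("greenR",c2(408,400),c2(485,517));cell("blueR",c2(588,445),c2(728,427))
def dock(n,bl,br,tl,tr):
    B=onz([bl,br],C,.005);T=onz([tl,tr],C,.024)
    c=(B.mean(0)+T.mean(0))/2;v=T.mean(0)-B.mean(0);w=B[0]-B[1]+T[0]-T[1]
    print(n,c.round(4),"yaw %.3f (long) %.3f (wide)"%(np.arctan2(v[1],v[0]),np.arctan2(-w[0],w[1])),"L %.3f W %.3f"%(np.hypot(*v[:2]),np.hypot(*w[:2])/2))
dock("blue",c1(322,345),c1(540,263),c1(240,130),c1(455,57))
dock("green",c2(488,312),c2(684,245),c2(417,103),c2(610,44))
T=onz([c2(33,310),c2(230,280),c2(270,520),c2(68,550)],C,.024);v=T[0]+T[1]-T[2]-T[3];print("tray",T.mean(0).round(4),np.arctan2(v[1],v[0]).round(3))
```

```text
red [0.5113 0.3696 0.009 ] plus yaw 0.286 len 0.066
blueL [0.4389 0.2986 0.009 ] plus yaw -1.665 len 0.067
greenL [0.4441 0.2061 0.009 ] plus yaw -1.019 len 0.066
greenR [ 0.4362 -0.082   0.009 ] plus yaw 0.535 len 0.064
blueR [ 0.4433 -0.1822  0.009 ] plus yaw 1.664 len 0.067
blue [0.5594 0.2408 0.0145] yaw 0.338 (long) 0.340 (wide) L 0.101 W 0.099
green [ 0.5675 -0.1391  0.0145] yaw 0.315 (long) 0.282 (wide) L 0.102 W 0.099
tray [0.4602 0.0562 0.024 ] 0.121
```

```bash
cat >> h.py <<'E'
def plan(wps,start=None):
    "deltas in tool axes, split in pieces of <=5 rows; wps: (x,y,z,yaw), tool down"
    if start is None:
        s=bot.observe(); p=np.array(s["position"]); M=R.from_euler("xyz",s["tool_rot"])
    else: p=np.array(start[:3]); M=R.from_euler("xyz",[np.pi,0,start[3]])
    for w in wps:
        q=np.array(w[:3]); y0=M.as_euler("xyz")[2]; dy=w[3]-y0
        dy=(dy+np.pi)%(2*np.pi)-np.pi
        n=int(np.ceil(max(np.linalg.norm(q-p)/.058,abs(dy)/.175,1))); k=-(-n//5)
        for i in range(k):
            pi=p+(q-p)/(k-i); Mi=R.from_euler("xyz",[np.pi,0,y0+dy*(i+1)/k])
            print("rows",-(-n//k),"->",pi.round(3),"| d",(M.inv().apply(pi-p)).round(4).tolist(),"rv",(M.inv()*Mi).as_rotvec().round(3).tolist()); p,M=pi,Mi
E
python3 -c "
from h import *
plan([(.45,.24,.25,1.476)])"
```

```text
rows 4 -> [0.311 0.42  0.24 ] | d [-0.1831, -0.1349, -0.0095] rv [-0.001, 0.0, 0.693]
rows 4 -> [0.45 0.24 0.25] | d [-0.227, 0.0132, -0.0096] rv [0.0, -0.0, 0.693]
```

```bash
D='[0.05,-0.183,-0.135,-0.01,0,0,0.693]'; 
python3 -m creep '[[0.05,-0.183,-0.135,-0.01,0,0,0.693],[0.05,-0.183,-0.135,-0.01,0,0,0.693],[0.05,-0.183,-0.135,-0.01,0,0,0.693],[0.05,-0.183,-0.135,-0.01,0,0,0.693]]' 40
python3 -m creep '[[0.05,-0.227,0.013,-0.01,0,0,0.693],[0.05,-0.227,0.013,-0.01,0,0,0.693],[0.05,-0.227,0.013,-0.01,0,0,0.693],[0.05,-0.227,0.013,-0.01,0,0,0.693],[0.05,-0.227,0.013,-0.01,0,0,0.693]]'
python3 - <<'E'
from h import *
c=calibration("wrist");p,d=grab_frame("wrist");cv2.imwrite("pics/w1.png",p);np.savez("pics/w1.npz",d=d,**c);s=bot.observe();print(s["clock"],s["position"],s["tool_rot"],s["qpos"])
E
```

```text
clock: 0.6
position: [0.3128, 0.4178, 0.2415]
tool_rot: [-3.142, 0.0, 2.161]
force: [0.7, 1.1, -0.3]
grip_width: 0.0501
finger_force: 0.0
clock: 1.23
position: [0.4512, 0.2375, 0.2514]
tool_rot: [3.141, 0.001, 1.47]
force: [-0.1, 1.5, 0.5]
grip_width: 0.05
finger_force: 0.0
1.275 [0.45008776 0.23926353 0.2511522 ] [-3.14141069e+00  3.66404198e-04  1.47403636e+00] [-0.91390943  0.33476919  0.39628174  1.89174724 -0.1568187   0.94556003
 -0.54198942]
```

View pics/w1.png

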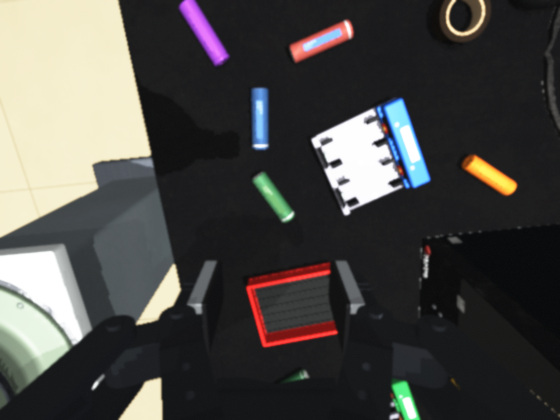

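The wrist view shows blue-left at (260,118) with its ring at (261,147), green-left at (273,197) with its ring at (290,217), and red at (321,41) with its ring at (349,28). The blue dock is at (370,157). I'll measure these precisely, with depth as the second height check.

```bash
cat >> h.py <<'E'
def shot(n,name="wrist"):
    c=calibration(name);p,d=grab_frame(name);cv2.imwrite(f"pics/{n}.png",p);np.savez(f"pics/{n}.npz",d=d,**c)
def load(n):
    z=np.load(f"pics/{n}.npz");c={k:z[k] for k in z.files if k!="d"};c["vfov"]=float(c["vfov"]);c["cx"]=float(c["cx"]);c["cy"]=float(c["cy"])
    return cv2.imread(f"pics/{n}.png"),z["d"],cam("",c)
def cellpos(p,d,C,at,plusyaw,hue,zax=.0092,show=""):
    "silhouette of the jacket and ring in a 45 mm disc round the guess -> axis centre (on plane zax) and yaw"
    v,u=np.mgrid[0:420,0:560]; uv=np.c_[u.ravel(),v.ravel()]; W=onz(uv,C,zax); near=(np.hypot(*(W[:,:2]-np.array(at)[:2]).T)<.045)
    hsv=cv2.cvtColor(p,cv2.COLOR_BGR2HSV).reshape(-1,3).astype(int)
    m=near&(hsv[:,2]>75); m=m.reshape(420,560).astype(np.uint8)
    n,l,st,ce=cv2.connectedComponentsWithStats(m); k=1+np.argmax(st[1:,4]); m=l==k
    vv,uu=np.where(m); (c,wh,a)=cv2.minAreaRect(np.float32(np.c_[uu,vv])); b=cv2.boxPoints((c,(wh[0]+1,wh[1]+1),a)); B=onz(b,C,zax)[:,:2]
    e=[(B[i]+B[(i+1)%4])/2 for i in range(4)]; L=[np.linalg.norm(e[0]-e[2]),np.linalg.norm(e[1]-e[3])]; i=int(np.argmax(L))
    ax=e[i]-e[i+2]; y=np.arctan2(ax[1],ax[0]); y+=np.pi*np.round((plusyaw-y)/np.pi)
    zt=ondepth(np.c_[uu,vv],C,d)[:,2]; print(show,"c",B.mean(0).round(4),"yaw %.3f"%y,"L %.4f W %.4f"%(max(L),min(L)),"ztop",np.percentile(zt,[50,90]).round(4),"px",np.round(c)); return B.mean(0),y
E
python3 - <<'E'
from h import *
p,d,C=load("w1")
cellpos(p,d,C,(.4389,.2986),-1.665,110,show="blueL");cellpos(p,d,C,(.4441,.2061),-1.019,65,show="greenL");cellpos(p,d,C,(.5113,.3696),.286,0,show="red")
cv2.imwrite("pics/w1c.png",cv2.resize(p[90:225,295:440],None,fx=4,fy=4,interpolation=2))
print(C[2])
E
```

```text
blueL c [0.4404 0.2968] yaw -1.686 L 0.0679 W 0.0200 ztop [0.0169 0.0188] px [260. 118.]
greenL c [0.4469 0.2041] yaw -1.061 L 0.0703 W 0.0204 ztop [0.0169 0.0189] px [273. 197.]
red c [0.5136 0.369 ] yaw 0.290 L 0.0697 W 0.0205 ztop [0.0168 0.0189] px [322.  40.]
[0.46021229 0.31629902 0.39397127]
```

View pics/w1c.png

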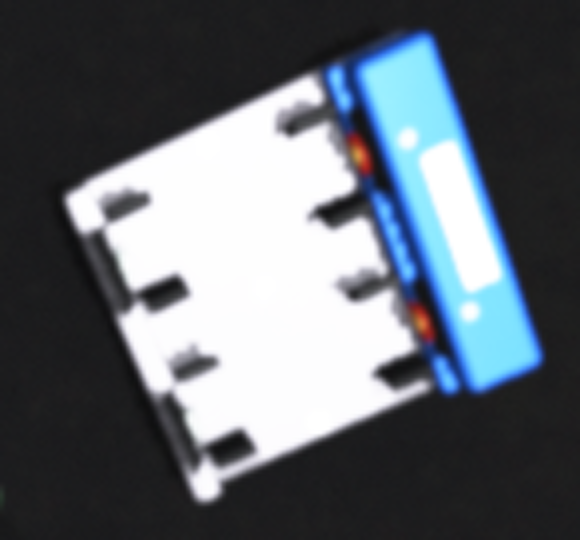

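The blue dock crop shows base corners at (65,193) and (207,500), and block top corners at (433,32) and (542,360). The cheeks mark bays along the lines (105,205)-(330,110) for the far bay and its parallel.

```bash
cat >> h.py <<'E'
def dock(C,base,top,name=""):
    "base: two lip-side base corners (y+ first), top: two outer block-top corners (y+ first), pixels"
    B=onz(base,C,.005)[:,:2];T=onz(top,C,.024)[:,:2]; v=T.mean(0)-B.mean(0);w=B[0]-B[1]+T[0]-T[1]
    y1,y2=np.arctan2(v[1],v[0]),np.arctan2(-w[0],w[1]); y=(y1+y2)/2; c=(B.mean(0)+T.mean(0))/2
    Q=np.array([[np.cos(y),-np.sin(y)],[np.sin(y),np.cos(y)]])
    bays=[c+Q@[-.0095,s*.026] for s in(1,-1)]
    print(name,"c",c.round(4),"yaw %.3f %.3f"%(y1,y2),"L %.4f W %.4f %.4f"%(np.hypot(*v),np.hypot(*(B[0]-B[1])),np.hypot(*(T[0]-T[1]))),"bays",np.round(bays,4).tolist()); return c,y,bays
E
python3 - <<'E'
from h import *
p,d,C=load("w1"); k=lambda x,y:(295+(x+.5)/4-.5,90+(y+.5)/4-.5)
c,y,b=dock(C,[k(65,193),k(207,500)],[k(433,32),k(542,360)],"blue")
for q in [(270,280),(300,170),(450,120),(520,330),(110,270),(180,430)]: print(q,ondepth([k(*q)],C,d).round(4))
# cheek tips (17 mm high) reprojected for a check
Q=np.array([[np.cos(y),-np.sin(y)],[np.sin(y),np.cos(y)]])
for P,z in [((52,50),.024),((-52,50),.005),((52,-50),.024),((-52,-50),.005),((-9.5,26),.005),((-9.5,-26),.005)]:
    print(P,((proj([*(c+Q@np.array(P)/1000),z],C)-[295,90])*4).round())
# to (x tool) pregrasp of blueL
plan([(.4404,.2968,.08,1.456),(.4404,.2968,.004,1.456)])
E
```

```text
blue c [0.5624 0.2397] yaw 0.371 0.352 L 0.1020 W 0.1042 0.0976 bays [[0.5443, 0.2606], [0.5627, 0.212]]
(270, 280) [[0.5539 0.2385 0.0055]]
(300, 170) [[0.5637 0.2698 0.0055]]
(450, 120) [[0.5987 0.2807 0.0235]]
(520, 330) [[0.62   0.2215 0.0239]]
(110, 270) [[0.5056 0.2496 0.0217]]
(180, 430) [[0.5242 0.2003 0.019 ]]
(52, 50) [[430.  28.]]
(-52, 50) [[ 63. 198.]]
(52, -50) [[550. 360.]]
(-52, -50) [[199. 493.]]
(-9.5, 26) [[233. 207.]]
(-9.5, -26) [[299. 365.]]
rows 4 -> [0.44  0.297 0.08 ] | d [0.0564, -0.0152, 0.1711] rv [-0.0, 0.0, 0.018]
rows 2 -> [0.44  0.297 0.004] | d [-0.0, -0.0, 0.076] rv [0.0, 0.0, 0.0]
```

```bash
python3 -m creep '[[0.045,0.0564,-0.0152,0.171,0,0,0.018],[0.045,0.0564,-0.0152,0.171,0,0,0.018],[0.045,0.0564,-0.0152,0.171,0,0,0.018],[0.045,0.0564,-0.0152,0.171,0,0,0.018]]' 40 | head -3
python3 -m creep '[[0.045,0,0,0.04,0,0,0],[0.045,0,0,0.076,0,0,0],[0.045,0,0,0.076,0,0,0],[0,0,0,0.076,0,0,0],[0,0,0,0.076,0,0,0]]'
python3 -m creep '[[0,0,0,0,0,0,0],[0,0,0,-0.05,0,0,0],[0,0,0,-0.096,0,0,0],[0,0,0,-0.096,0,0,0]]'
python3 - <<'E'
from h import *
s=bot.observe();print(s["clock"],s["position"],s["tool_rot"],s["grip_width"]);shot("w2")
p,d,C=load("w2");cv2.imwrite("pics/w2c.png",p[120:420])
E
```

```text
clock: 1.78
position: [0.4371, 0.2982, 0.0773]
tool_rot: [-3.137, 0.004, 1.462]
clock: 2.4
position: [0.441, 0.2983, 0.0065]
tool_rot: [3.14, -0.002, 1.458]
force: [-1.0, -1.2, 16.0]
grip_width: 0.0164
finger_force: 39.4
clock: 2.9
position: [0.4415, 0.299, 0.1047]
tool_rot: [3.137, -0.005, 1.458]
force: [-0.0, -0.5, -1.7]
grip_width: 0.0165
finger_force: 39.7
2.9 [0.4415456  0.29899804 0.10473561] [ 3.13727309 -0.00520484  1.45785836] 0.016450258833777875
```

View pics/w2c.png

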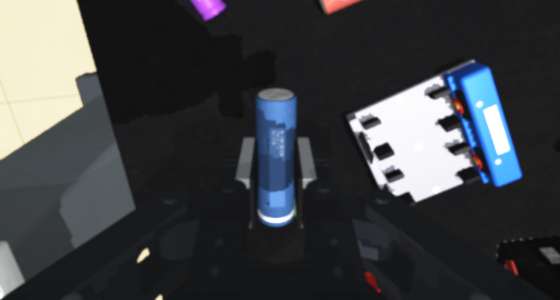

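The picture shows the blue cell gripped. In the crop, its far face is at (277,95) and its ring is at (275,215), near the image bottom. I'll measure the cell in the tool frame.

```bash
cat >> h.py <<'E'
def held(n,box,T=None,zoff=-.012):
    "held cell: depth points in tool frame"
    p,d,C=load(n); T=T or bot.observe(); M=R.from_euler("xyz",T["tool_rot"]).as_matrix(); 
    x0,y0,x1,y1=box; v,u=np.mgrid[y0:y1,x0:x1]; uv=np.c_[u.ravel(),v.ravel()]
    W=(ondepth(uv,C,d)-T["position"])@M; ok=(W[:,2]>-.035)&(W[:,2]<.012)&(abs(W[:,0])<.05)&(abs(W[:,1])<.02)
    W=W[ok]
    for a in np.arange(-.035,.036,.01):
        k=abs(W[:,0]-a)<.004
        if k.sum()>5: print("x %.3f"%a,k.sum(),"y mid %.4f width %.4f"%((W[k,1].min()+W[k,1].max())/2,np.ptp(W[k,1])),"top(z) %.4f"%np.percentile(W[k,2],4))
    q=W[abs(W[:,1])<.006]; print("x range",np.percentile(q[:,0],[.5,99.5]).round(4))
E
python3 - <<'E'
from h import *
held("w2",(250,200,302,360))
E
```

```text
x -0.035 66 y mid 0.0015 width 0.0179 top(z) -0.0139
x -0.025 510 y mid 0.0018 width 0.0183 top(z) -0.0140
x -0.015 531 y mid 0.0019 width 0.0168 top(z) -0.0145
x -0.005 662 y mid 0.0018 width 0.0166 top(z) -0.0313
x 0.005 711 y mid 0.0018 width 0.0165 top(z) -0.0296
x 0.015 786 y mid 0.0019 width 0.0230 top(z) -0.0275
x 0.025 711 y mid 0.0018 width 0.0184 top(z) -0.0140
x 0.035 425 y mid 0.0018 width 0.0173 top(z) -0.0128
x range [-0.0318  0.0321]
```

Run:
```python
from h import *
s=bot.observe();print(s["clock"],s["position"],s["tool_rot"],s["qpos"])
plan([(.543,.2605,.12,3.50)])
```

```text
2.95 [0.44073282 0.29859074 0.10292237] [ 3.13893822 -0.00344148  1.4581965 ] [-0.93164749  0.58106844  0.3091532   1.96658886 -0.28779049  0.63150754
 -0.54957069]
rows 4 -> [0.475 0.286 0.109] | d [-0.0088, 0.0353, -0.0056] rv [0.004, -0.002, -0.681]
rows 4 -> [0.509 0.273 0.114] | d [-0.029, 0.0219, -0.0057] rv [0.0, 0.0, -0.681]
rows 4 -> [0.543 0.26  0.12 ] | d [-0.0364, -0.0012, -0.0057] rv [0.0, 0.0, -0.681]
```

```bash
python3 -m creep '[[0,-0.009,0.035,-0.007,0,0,-0.681],[0,-0.009,0.035,-0.007,0,0,-0.681],[0,-0.009,0.035,-0.007,0,0,-0.681],[0,-0.009,0.035,-0.007,0,0,-0.681]]' |head -3
python3 -m creep '[[0,-0.029,0.022,-0.007,0,0,-0.681],[0,-0.029,0.022,-0.007,0,0,-0.681],[0,-0.029,0.022,-0.007,0,0,-0.681],[0,-0.029,0.022,-0.007,0,0,-0.681]]' | head -3
python3 -m creep '[[0,-0.0364,-0.0012,-0.007,0,0,-0.681],[0,-0.0364,-0.0012,-0.007,0,0,-0.681],[0,-0.0364,-0.0012,-0.007,0,0,-0.681],[0,-0.0364,-0.0012,-0.007,0,0,-0.681],[0,-0.0364,-0.0012,-0.007,0,0,-0.681]]'
python3 -m creep '[[0,0,0,0,0,0,0],[0,0,0,0,0,0,0]]'
python3 - <<'E'
from h import *
s=bot.observe();print(s["clock"],s["position"],s["tool_rot"],s["qpos"]);shot("w3");print(bot.observe()["position"])
p,d,C=load("w3")
held("w3",(250,200,302,360))
cv2.imwrite("pics/w3b.png",cv2.resize(p[100:420,130:430],None,fx=1.8,fy=1.8,interpolation=2))
E
```

```text
clock: 3.45
position: [0.4735, 0.2845, 0.1071]
tool_rot: [-3.141, -0.0, 2.144]
clock: 3.95
position: [0.5077, 0.2718, 0.1141]
tool_rot: [-3.141, -0.0, 2.825]
clock: 4.58
position: [0.5418, 0.2592, 0.121]
tool_rot: [3.141, -0.001, -2.783]
force: [0.8, -0.0, -0.4]
grip_width: 0.0166
finger_force: 39.8
clock: 4.82
position: [0.5419, 0.2596, 0.1213]
tool_rot: [-3.141, -0.0, -2.784]
force: [0.4, 0.8, 0.0]
grip_width: 0.0159
finger_force: 39.8
4.825 [0.54192307 0.25960203 0.12126082] [-3.14141447e+00 -1.24805045e-04 -2.78385444e+00] [-0.37684978  0.62466995 -0.24404137  1.74932512  0.20006623  0.7920329
  1.21088149]
[0.54193389 0.25962743 0.12128189]
x -0.035 81 y mid -0.0011 width 0.0173 top(z) -0.0118
x -0.025 484 y mid -0.0011 width 0.0183 top(z) -0.0120
x -0.015 532 y mid -0.0011 width 0.0168 top(z) -0.0126
x -0.005 669 y mid -0.0011 width 0.0165 top(z) -0.0296
x 0.005 725 y mid -0.0011 width 0.0165 top(z) -0.0324
x 0.015 684 y mid -0.0009 width 0.0215 top(z) -0.0126
x 0.025 699 y mid -0.0012 width 0.0184 top(z) -0.0121
x 0.035 366 y mid -0.0012 width 0.0173 top(z) -0.0101
x range [-0.032   0.0319]
```

View pics/w3.png

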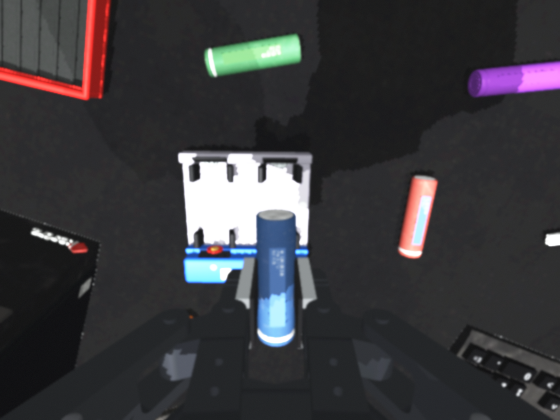

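Settled. The held cell is at (275,280), and the dock's lip-end cheeks are near (195,172), (230,172), (262,172) and (298,172). I'll enlarge to measure the bay against the held cell in the same picture.

Run:
```python
from h import *
p,d,C=load("w3")
cv2.imwrite("pics/w3c.png",cv2.resize(p[140:295,170:330],None,fx=4,fy=3.8,interpolation=2))
```

```text
(no output)
```

View pics/w3c.png

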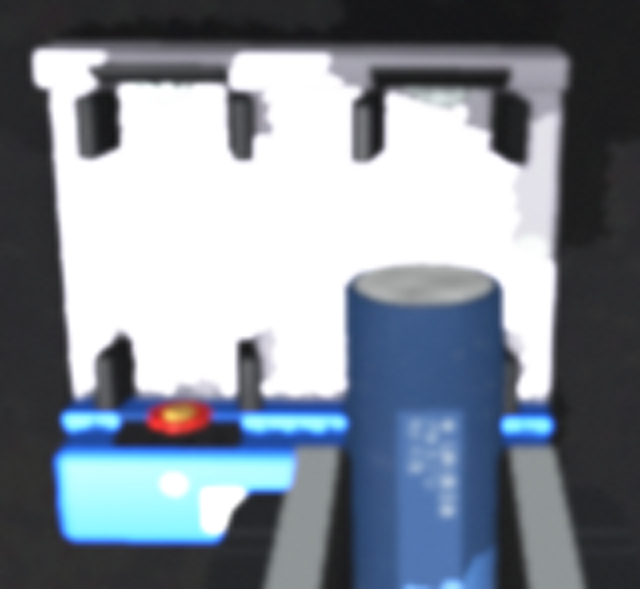

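```bash
cat > m3.py <<'E'
from h import *
p,d,C=load("w3"); k=lambda x,y:(170+(x+.5)/4-.5,140+(y+.5)/3.8-.5)
P=np.array([.54193,.25962,.12128]);M=R.from_euler("xyz",[np.pi,0,-2.78385]).as_matrix()
def t(name,x,y,z): 
    w=onz([k(x,y)],C,z)[0]; print(name,"world",w.round(4),"tool",((w-P)@M).round(4),"depth z",ondepth([k(x,y)],C,d)[0,2].round(4))
t("lip L",37,50,.022);t("lip R",567,50,.022);t("lipmid",300,58,.022)
t("blk outer L",62,542,.024);t("blk inner L",57,453,.024)
t("ch LL",80,125,.017);t("ch LR",252,125,.017);t("ch RL",355,125,.017);t("ch RR",527,125,.017)
t("ch2 LL",98,400,.017);t("ch2 LR",257,400,.017);t("baseR",553,400,.005);t("baseL",73,400,.005)
t("contact",178,412,.014)
E
python3 m3.py
```

```text
lip L world [0.527  0.1781 0.022 ] tool [ 0.0426 -0.0711  0.0993] depth z 0.0148
lip R world [0.4934 0.2677 0.022 ] tool [0.0426 0.0246 0.0993] depth z -0.0005
lipmid world [0.5117 0.2231 0.022 ] tool [ 0.0411 -0.0236  0.0993] depth z 0.0137
blk outer L world [0.6265 0.2114 0.024 ] tool [-0.0623 -0.0748  0.0973] depth z -0.0001
blk inner L world [0.6064 0.2047 0.024 ] tool [-0.0412 -0.074   0.0973] depth z 0.0219
ch LL world [0.5397 0.1885 0.017 ] tool [ 0.027  -0.0658  0.1043] depth z 0.0164
ch LR world [0.5283 0.2188 0.017 ] tool [ 0.027  -0.0335  0.1043] depth z 0.0158
ch RL world [0.5215 0.2369 0.017 ] tool [ 0.0271 -0.0142  0.1043] depth z 0.0159
ch RR world [0.5102 0.2671 0.017 ] tool [0.0271 0.0181 0.1043] depth z 0.0164
ch2 LL world [0.5955 0.2083 0.017 ] tool [-0.0322 -0.0668  0.1043] depth z 0.017
ch2 LR world [0.5842 0.2383 0.017 ] tool [-0.0322 -0.0348  0.1043] depth z 0.0177
baseR world [0.5679 0.2971 0.005 ] tool [-0.0375  0.026   0.1163] depth z -0.0003
baseL world [0.6036 0.2023 0.005 ] tool [-0.0376 -0.0753  0.1163] depth z 0.0064
contact world [0.594  0.2242 0.014 ] tool [-0.0364 -0.0515  0.1073] depth z 0.0158
```

Relative to the held cell, the bay lies 1 mm along −x and 2.8 mm along +y, with an 18 mrad turn. The top-camera estimate agrees. Lowering now.

```bash
python3 -m creep '[[0,-0.001,0.0028,0.05,0,0,0.018],[0,-0.001,0.0028,0.085,0,0,0.018],[0,-0.001,0.0028,0.09,0,0,0.018],[0,-0.001,0.0028,0.09,0,0,0.018]]'
python3 -m creep '[[0,0,0,0.01,0,0,0],[0,0,0,0.0185,0,0,0],[0,0,0,0.0185,0,0,0]]'
```

```text
clock: 5.38
position: [0.5423, 0.2628, 0.0321]
tool_rot: [3.142, 0.001, -2.801]
force: [0.6, 0.7, 0.7]
grip_width: 0.0163
finger_force: 39.8
clock: 5.75
position: [0.5417, 0.2623, 0.0123]
tool_rot: [-3.141, -0.001, -2.8]
force: [-0.6, -1.0, -0.3]
grip_width: 0.0162
finger_force: 39.8
```

```bash
python3 -m creep '[[0,0,0,0.001,0,0,0],[0.034,0,0,0.001,0,0,0],[0.034,0,0,0.001,0,0,0],[0.034,0,0,-0.04,0,0,0],[0.034,0,0,-0.08,0,0,0]]'
python3 - <<'E'
from h import *
plan([(.5113,.3698,.12,3.430),(.5113,.3698,.005,3.430)],start=(.5417,.2623,.0923,3.482))
plan([(.4602,.0562,.12,3.263),(.4602,.0562,.014,3.263)],start=(.5113,.3698,.085,3.43))
E
```

```text
clock: 6.38
position: [0.5418, 0.2624, 0.0938]
tool_rot: [-3.142, -0.001, -2.8]
force: [0.2, 0.6, -0.1]
grip_width: 0.0341
finger_force: 0.0
rows 2 -> [0.511 0.37  0.12 ] | d [-0.0072, 0.1115, -0.0277] rv [0.0, -0.0, 0.052]
rows 2 -> [0.511 0.37  0.005] | d [0.0, -0.0, 0.115] rv [0.0, -0.0, 0.0]
rows 3 -> [0.486 0.213 0.103] | d [0.0691, -0.1431, -0.0175] rv [-0.0, -0.0, 0.084]
rows 3 -> [0.46  0.056 0.12 ] | d [0.0569, -0.1483, -0.0175] rv [0.0, -0.0, 0.083]
rows 2 -> [0.46  0.056 0.014] | d [0.0, -0.0, 0.106] rv [0.0, 0.0, 0.0]
```

```bash
python3 -m creep '[[0.045,-0.007,0.1115,-0.028,0,0,0.052],[0.045,-0.007,0.1115,-0.028,0,0,0.052],[0.045,-0.007,0.1115,-0.028,0,0,0.052],[0.045,-0.007,0.1115,-0.028,0,0,0.052]]'
python3 - <<'E'
from h import *
shot("w4");p,d,C=load("w4");s=bot.observe();print(s["position"],s["tool_rot"])
cellpos(p,d,C,(.5113,.3698),.288,0,show="red");cellpos(p,d,C,(.5418,.2624),.34,0,zax=.014,show="blue seated")
E
```

```text
clock: 6.88
position: [0.5114, 0.3694, 0.1207]
tool_rot: [-3.141, -0.0, -2.852]
force: [0.6, -0.4, -0.4]
grip_width: 0.0453
finger_force: 0.0
[0.51164637 0.36876624 0.12055363] [-3.14072176e+00 -3.03338067e-04 -2.85338311e+00]
red c [0.5143 0.3689] yaw 0.290 L 0.0703 W 0.0192 ztop [0.0168 0.0187] px [276. 206.]
blue seated c [0.5468 0.2542] yaw 0.308 L 0.0897 W 0.0738 ztop [0.0057 0.0227] px [124. 204.]
```

View pics/w4.png

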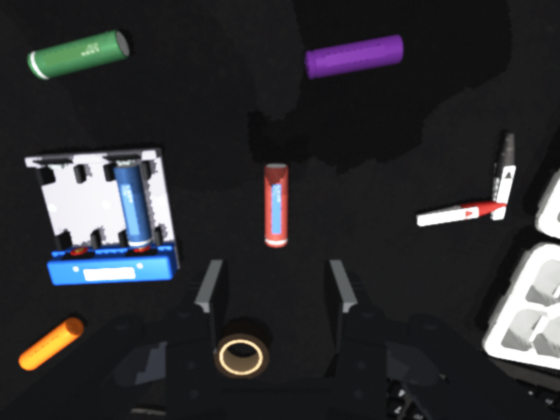

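The view shows the blue cell seated in its bay at (132,205), with its ring toward the block and its top at 22.7 mm as expected. The red cell is at (276,206), centred under the gripper, and the tape at (240,355) is clear. Grasping red.

```bash
python3 -m creep '[[0.045,-0.001,0,0.06,0,0,0],[0.045,-0.001,0,0.112,0,0,0],[0.045,-0.001,0,0.116,0,0,0],[0.045,-0.001,0,0.116,0,0,0],[0,-0.001,0,0.116,0,0,0]]' 40
python3 -m creep '[[0,0,0,0,0,0,0],[0,0,0,0,0,0,0],[0,0,0,-0.05,0,0,0],[0,0,0,-0.08,0,0,0]]'
python3 -m creep '[[0,0.0691,-0.1431,-0.0175,0,0,0.084],[0,0.0691,-0.1431,-0.0175,0,0,0.084],[0,0.0691,-0.1431,-0.0175,0,0,0.084]]'
python3 -m creep '[[0,0.057,-0.148,-0.0175,0,0,0.083],[0,0.057,-0.148,-0.0175,0,0,0.083],[0,0.057,-0.148,-0.0175,0,0,0.083],[0,0.057,-0.148,-0.0175,0,0,0.083],[0,0.057,-0.148,-0.0175,0,0,0.083]]'
python3 - <<'E'
from h import *
shot("w5");held("w5",(250,200,302,360))
E
```

```text
clock: 7.55
position: [0.5134, 0.3707, 0.0071]
tool_rot: [3.141, 0.003, -2.853]
force: [-0.1, 0.5, 0.4]
grip_width: 0.0278
finger_force: 0.0
clock: 8.05
position: [0.5129, 0.3707, 0.0878]
tool_rot: [3.141, 0.003, -2.852]
force: [-0.1, 0.2, 0.0]
grip_width: 0.0164
finger_force: 39.6
clock: 8.43
position: [0.4868, 0.2104, 0.1038]
tool_rot: [-3.141, 0.002, -2.938]
force: [1.4, 0.3, 0.7]
grip_width: 0.0164
finger_force: 39.6
clock: 9.05
position: [0.4617, 0.0574, 0.1205]
tool_rot: [3.141, 0.001, -3.019]
force: [-0.2, 1.2, -1.1]
grip_width: 0.0162
finger_force: 39.6
x -0.025 511 y mid -0.0013 width 0.0182 top(z) -0.0120
x -0.015 520 y mid -0.0013 width 0.0168 top(z) -0.0128
x -0.005 678 y mid -0.0013 width 0.0166 top(z) -0.0303
x 0.005 727 y mid -0.0013 width 0.0165 top(z) -0.0326
x 0.015 657 y mid -0.0013 width 0.0178 top(z) -0.0126
x 0.025 713 y mid -0.0013 width 0.0184 top(z) -0.0122
x 0.035 585 y mid -0.0013 width 0.0181 top(z) -0.0118
x range [-0.0301  0.0336]
```

```bash
python3 -m creep '[[0,0,0,0.06,0,0,0],[0,0,0,0.1,0,0,0],[0,0,0,0.107,0,0,0],[0,0,0,0.107,0,0,0]]'
python3 -m creep '[[0.036,0,0,0.001,0,0,0],[0.036,0,0,0.001,0,0,0],[0.036,0,0,-0.05,0,0,0],[0.036,0,0,-0.107,0,0,0]]'
python3 - <<'E'
from h import *
p,d,C=load("w4");cellpos(p,d,C,(.4444,.2055),-1.05,65,show="greenL w4")
p,d,C=load("w3");cellpos(p,d,C,(.4444,.2055),-1.05,65,show="greenL w3")
plan([(.4444,.2056,.14,2.08)],start=(.461,.057,.1195,3.263))
E
```

```text
clock: 9.6
position: [0.4612, 0.0579, 0.0131]
tool_rot: [3.141, -0.001, -3.018]
force: [0.4, -0.1, 0.1]
grip_width: 0.0161
finger_force: 40.4
clock: 10.1
position: [0.4607, 0.0569, 0.1211]
tool_rot: [3.142, -0.001, -3.019]
force: [0.7, -0.5, -0.6]
grip_width: 0.036
finger_force: 0.0
greenL w4 c [0.4473 0.2037] yaw -1.065 L 0.0742 W 0.0198 ztop [0.0171 0.0189] px [77. 55.]
greenL w3 c [0.4465 0.2051] yaw -1.065 L 0.0692 W 0.0203 ztop [0.0171 0.019 ] px [253.  55.]
rows 4 -> [0.453 0.131 0.13 ] | d [-0.0008, 0.0748, -0.0102] rv [0.0, -0.0, 0.592]
rows 4 -> [0.444 0.206 0.14 ] | d [0.0411, 0.0625, -0.0103] rv [0.0, -0.0, 0.591]
```

```bash
python3 -m creep '[[0.045,-0.001,0.075,-0.01,0,0,0.592],[0.045,-0.001,0.075,-0.01,0,0,0.592],[0.045,-0.001,0.075,-0.01,0,0,0.592],[0.045,-0.001,0.075,-0.01,0,0,0.592]]' | head -2
python3 -m creep '[[0.045,0.041,0.0625,-0.01,0,0,0.591],[0.045,0.041,0.0625,-0.01,0,0,0.591],[0.045,0.041,0.0625,-0.01,0,0,0.591],[0.045,0.041,0.0625,-0.01,0,0,0.591],[0.045,0.041,0.0625,-0.01,0,0,0.591]]'
python3 - <<'E'
from h import *
shot("w6");p,d,C=load("w6");s=bot.observe();print(s["position"],s["tool_rot"])
c,y=cellpos(p,d,C,(.4444,.2056),-1.063,65,show="greenL")
print(R.from_euler("xyz",s["tool_rot"]).inv().apply(np.r_[c,.009]-s["position"]).round(4))
cellpos(p,d,C,(.4602,.057),.12,0,zax=.013,show="red tray")
E
```

```text
clock: 10.6
position: [0.453, 0.1317, 0.1303]
clock: 11.22
position: [0.4448, 0.2053, 0.1398]
tool_rot: [-3.141, 0.0, 2.085]
force: [0.7, 0.2, -0.0]
grip_width: 0.0453
finger_force: 0.0
[0.44481157 0.20532297 0.13983024] [-3.14150912e+00  1.65836682e-05  2.08459597e+00]
greenL c [0.4473 0.2047] yaw -1.071 L 0.0701 W 0.0192 ztop [0.0171 0.0188] px [277. 197.]
[-0.0018  0.0018  0.1308]
red tray c [0.4814 0.0565] yaw 0.126 L 0.0310 W 0.0263 ztop [0.0212 0.0239] px [233. 342.]
```

View pics/w6.png

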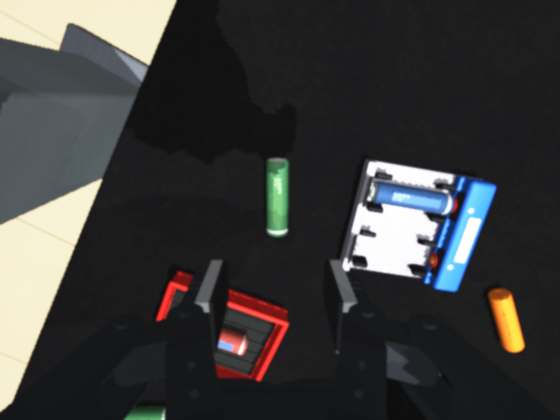

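The view shows green-left at (277,197) with its ring at (277,232), squarely between the fingers. The red cell lies in the tray at (235,342), and the blue cell is seated at (412,197).

```bash
python3 -m creep '[[0.045,-0.001,0,0.06,0,0,0.013],[0.045,-0.001,0,0.12,0,0,0.013],[0.045,-0.001,0,0.135,0,0,0.013],[0.045,-0.001,0,0.135,0,0,0.013],[0,-0.001,0,0.135,0,0,0.013]]' 40
python3 -m creep '[[0,0,0,0,0,0,0],[0,0,0,0,0,0,0],[0,0,0,-0.05,0,0,0],[0,0,0,-0.1,0,0,0],[0,0,0,-0.1,0,0,0]]'
python3 - <<'E'
from h import *
plan([(.5507,-.1171,.12,3.44)],start=(.4452,.2044,.105,2.0716))
E
```

```text
clock: 11.9
position: [0.4463, 0.2053, 0.0067]
tool_rot: [3.139, -0.0, 2.068]
force: [0.1, -0.1, 0.7]
grip_width: 0.0283
finger_force: 0.0
clock: 12.52
position: [0.4471, 0.2059, 0.1092]
tool_rot: [3.134, -0.0, 2.068]
force: [-0.9, 0.3, -1.2]
grip_width: 0.0164
finger_force: 39.8
rows 4 -> [0.498 0.044 0.112] | d [-0.1663, -0.0309, -0.0075] rv [-0.0, 0.0, -0.684]
rows 4 -> [ 0.551 -0.117  0.12 ] | d [-0.1094, -0.1291, -0.0075] rv [0.0, 0.0, -0.684]
```

```bash
python3 -m creep '[[0,-0.166,-0.031,-0.0075,0,0,-0.684],[0,-0.166,-0.031,-0.0075,0,0,-0.684],[0,-0.166,-0.031,-0.0075,0,0,-0.684],[0,-0.166,-0.031,-0.0075,0,0,-0.684]]' | head -3
python3 -m creep '[[0,-0.1094,-0.129,-0.0075,0,0,-0.684],[0,-0.1094,-0.129,-0.0075,0,0,-0.684],[0,-0.1094,-0.129,-0.0075,0,0,-0.684],[0,-0.1094,-0.129,-0.0075,0,0,-0.684],[0,-0.1094,-0.129,-0.0075,0,0,-0.684]]'
python3 -m creep '[[0,0,0,0,0,0,0],[0,0,0,0,0,0,0]]' |head -3
python3 - <<'E'
from h import *
shot("w7");s=bot.observe();print(s["position"],s["tool_rot"],s["qpos"])
held("w7",(250,200,302,360))
p,d,C=load("w7");cv2.imwrite("pics/w7c.png",cv2.resize(p[140:300,170:330],None,fx=4,fy=3.7,interpolation=2))
E
```

```text
clock: 13.02
position: [0.4979, 0.04, 0.1128]
tool_rot: [-3.141, 0.001, 2.751]
clock: 13.65
position: [0.5491, -0.1172, 0.12]
tool_rot: [3.141, 0.0, -2.849]
force: [0.6, 0.3, -0.7]
grip_width: 0.0167
finger_force: 39.8
clock: 13.9
position: [0.5493, -0.116, 0.12]
tool_rot: [-3.141, 0.0, -2.848]
[ 0.54934087 -0.11615019  0.11996534] [-3.14138780e+00  8.02741378e-05 -2.84762061e+00] [ 0.31190174  0.57841279 -0.29032381  1.85443136  0.23402138  0.74174376
  1.75757355]
x -0.035 7 y mid -0.0033 width 0.0128 top(z) -0.0105
x -0.025 513 y mid -0.0007 width 0.0180 top(z) -0.0117
x -0.015 528 y mid -0.0010 width 0.0168 top(z) -0.0122
x -0.005 653 y mid -0.0009 width 0.0165 top(z) -0.0295
x 0.005 731 y mid -0.0009 width 0.0166 top(z) -0.0325
x 0.015 671 y mid -0.0014 width 0.0197 top(z) -0.0125
x 0.025 697 y mid -0.0012 width 0.0178 top(z) -0.0120
x 0.035 566 y mid -0.0013 width 0.0177 top(z) -0.0115
x range [-0.0304  0.0336]
```

View pics/w7c.png

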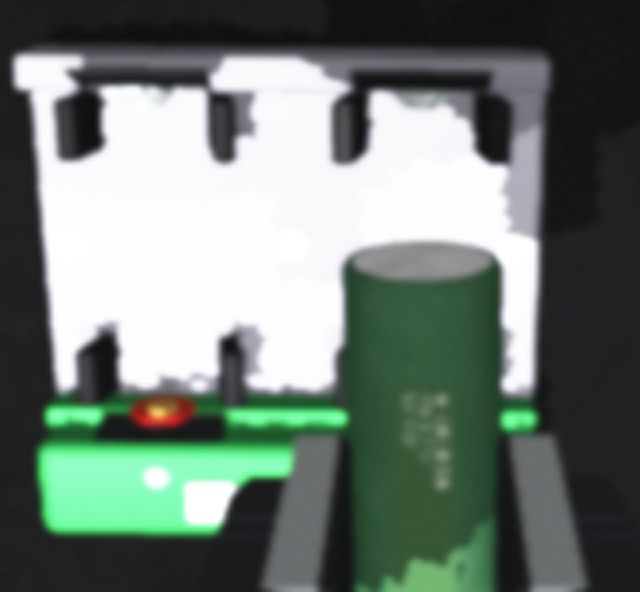

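The green dock crop shows the lip from (15,55) to (550,52), cheeks at x 57, 235, 333 and 511 (y 125), and a block corner at (42,530).

```bash
cat > m7.py <<'E'
from h import *
p,d,C=load("w7"); k=lambda x,y:(170+(x+.5)/4-.5,140+(y+.5)/3.7-.5)
P=np.array([.54934,-.11615,.11997]);M=R.from_euler("xyz",[np.pi,0,-2.84762]).as_matrix()
def t(name,x,y,z): 
    w=onz([k(x,y)],C,z)[0]; print(name,"world",w.round(4),"tool",((w-P)@M).round(4))
t("lip L",17,52,.013);t("lip R",549,50,.013)
t("blk outer L",45,531,.024);t("blk inner L",40,447,.024)
t("ch LL",57,125,.017);t("ch LR",235,125,.017);t("ch RL",333,125,.017);t("ch RR",511,125,.017)
t("ch2 LL",78,395,.017);t("ch2 LR",242,395,.017);t("baseR",537,390,.005);t("baseL",57,390,.005)
E
python3 m7.py
```

```text
lip L world [ 0.5328 -0.2016  0.013 ] tool [ 0.0406 -0.077   0.107 ]
lip R world [ 0.5036 -0.1068  0.013 ] tool [0.0411 0.0222 0.107 ]
blk outer L world [ 0.6316 -0.1725  0.024 ] tool [-0.0624 -0.0778  0.096 ]
blk inner L world [ 0.6119 -0.1777  0.024 ] tool [-0.042 -0.077  0.096]
ch LL world [ 0.5441 -0.1905  0.017 ] tool [ 0.0265 -0.0697  0.103 ]
ch LR world [ 0.5345 -0.1586  0.017 ] tool [ 0.0265 -0.0364  0.103 ]
ch RL world [ 0.5292 -0.1411  0.017 ] tool [ 0.0266 -0.0181  0.103 ]
ch RR world [ 0.5195 -0.1093  0.017 ] tool [0.0266 0.0152 0.103 ]
ch2 LL world [ 0.6014 -0.174   0.017 ] tool [-0.0331 -0.0705  0.103 ]
ch2 LR world [ 0.5918 -0.1425  0.017 ] tool [-0.033  -0.0375  0.103 ]
baseR world [ 0.5783 -0.0837  0.005 ] tool [-0.0371  0.0227  0.115 ]
baseL world [ 0.6077 -0.1802  0.005 ] tool [-0.0373 -0.0782  0.115 ]
```

```bash
python3 -m creep '[[0,-0.003,-0.0007,0.05,0,0,0.011],[0,-0.003,-0.0007,0.085,0,0,0.011],[0,-0.003,-0.0007,0.088,0,0,0.011],[0,-0.003,-0.0007,0.088,0,0,0.011]]'
python3 -m creep '[[0,0,0,0.01,0,0,0],[0,0,0,0.02,0,0,0],[0,0,0,0.02,0,0,0]]'
```

```text
clock: 14.45
position: [0.5529, -0.1164, 0.0328]
tool_rot: [-3.141, 0.001, -2.858]
force: [0.7, 0.2, -0.7]
grip_width: 0.0163
finger_force: 39.8
clock: 14.82
position: [0.5522, -0.1166, 0.0114]
tool_rot: [3.141, -0.0, -2.858]
force: [-0.0, 0.5, -0.4]
grip_width: 0.0165
finger_force: 41.2
```

```bash
python3 -m creep '[[0,0,0,0.0005,0,0,0],[0.034,0,0,0.0005,0,0,0],[0.034,0,0,0.0005,0,0,0],[0.034,0,0,-0.04,0,0,0],[0.034,0,0,-0.08,0,0,0]]'
python3 - <<'E'
from h import *
plan([(.4362,-.082,.14,3.677)],start=(.5522,-.1166,.0914,3.425))
E
```

```text
clock: 15.45
position: [0.5521, -0.1165, 0.0927]
tool_rot: [3.141, -0.001, -2.858]
force: [0.3, 0.2, -0.6]
grip_width: 0.0338
finger_force: 0.0
rows 3 -> [ 0.436 -0.082  0.14 ] | d [0.1017, 0.0657, -0.0486] rv [0.0, 0.0, -0.252]
```

```bash
python3 -m creep '[[0.045,0.1017,0.0657,-0.0486,0,0,-0.252],[0.045,0.1017,0.0657,-0.0486,0,0,-0.252],[0.045,0.1017,0.0657,-0.0486,0,0,-0.252],[0.045,0.1017,0.0657,-0.0486,0,0,-0.252],[0.045,0.1017,0.0657,-0.0486,0,0,-0.252]]'
python3 - <<'E'
from h import *
shot("w8");p,d,C=load("w8");s=bot.observe();print(s["position"],s["tool_rot"],s["qpos"])
c,y=cellpos(p,d,C,(.4362,-.082),.535,65,show="greenR")
print(R.from_euler("xyz",s["tool_rot"]).inv().apply(np.r_[c,.009]-s["position"]).round(4))
c,y=cellpos(p,d,C,(.4433,-.1822),1.664,65,show="blueR")
E
```

```text
clock: 16.08
position: [0.4372, -0.0821, 0.14]
tool_rot: [3.141, 0.0, -2.607]
force: [0.9, -0.4, -0.0]
grip_width: 0.045
finger_force: 0.0
[ 0.43706019 -0.08198793  0.13990288] [ 3.14106859e+00 -1.08127565e-04 -2.60685076e+00] [ 0.37131369  0.40403488 -0.3975427   2.1276047   0.25210887  0.65428956
  1.906723  ]
greenR c [ 0.4393 -0.0821] yaw 0.556 L 0.0703 W 0.0190 ztop [0.017  0.0187] px [276. 198.]
[-0.0018 -0.0013  0.1309]
blueR c [ 0.446  -0.1834] yaw 1.675 L 0.0695 W 0.0197 ztop [0.017  0.0188] px [164. 145.]
```

View pics/w8.png

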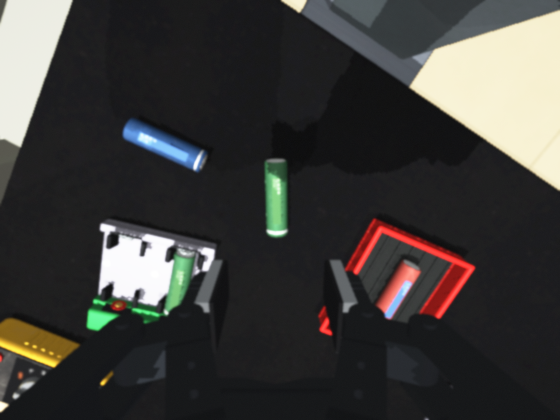

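The view shows green-right at (276,198) with its ring at (277,233), centred between the fingers. The first green cell sits in the dock at (180,280), red is in the tray at (402,288), and blue-right is at (164,145) with its ring at (201,160).

```bash
python3 -m creep '[[0.045,0,0,0.06,0,0,-0.015],[0.045,0,0,0.12,0,0,-0.015],[0.045,0,0,0.135,0,0,-0.015],[0.045,0,0,0.135,0,0,-0.015],[0,0,0,0.135,0,0,-0.015]]' 40
python3 -m creep '[[0,0,0,0,0,0,0],[0,0,0,0,0,0,0],[0,0,0,-0.05,0,0,0],[0,0,0,-0.1,0,0,0],[0,0,0,-0.1,0,0,0]]'
python3 - <<'E'
from h import *
plan([(.5652,-.167,.12,3.425)],start=(.4367,-.082,.105,3.692))
E
```

```text
clock: 16.75
position: [0.4375, -0.0821, 0.007]
tool_rot: [-3.14, 0.002, -2.592]
force: [1.3, -0.6, -0.4]
grip_width: 0.0278
finger_force: 0.0
clock: 17.38
position: [0.4383, -0.0827, 0.1095]
tool_rot: [-3.137, 0.005, -2.593]
force: [-0.1, 0.0, -0.9]
grip_width: 0.0162
finger_force: 39.6
rows 3 -> [ 0.565 -0.167  0.12 ] | d [-0.0651, -0.1397, -0.015] rv [-0.0, -0.0, 0.267]
```

```bash
python3 -m creep '[[0,-0.065,-0.14,-0.015,0,0,0.267],[0,-0.065,-0.14,-0.015,0,0,0.267],[0,-0.065,-0.14,-0.015,0,0,0.267],[0,-0.065,-0.14,-0.015,0,0,0.267],[0,-0.065,-0.14,-0.015,0,0,0.267]]' | head -3
python3 -m creep '[[0,0,0,0,0,0,0],[0,0,0,0,0,0,0]]' |head -3
python3 - <<'E'
from h import *
shot("w9");s=bot.observe();print(s["position"].round(5),s["tool_rot"].round(4))
held("w9",(250,200,302,360))
p,d,C=load("w9");cv2.imwrite("pics/w9c.png",cv2.resize(p[140:300,230:390],None,fx=4,fy=3.7,interpolation=2))
E
```

```text
clock: 18.0
position: [0.5643, -0.167, 0.1204]
tool_rot: [3.141, -0.0, -2.858]
clock: 18.25
position: [0.5647, -0.167, 0.1206]
tool_rot: [-3.142, -0.0, -2.858]
[ 0.56476 -0.16703  0.12058] [-3.1415  0.     -2.8581]
x -0.035 40 y mid -0.0009 width 0.0174 top(z) -0.0110
x -0.025 497 y mid -0.0009 width 0.0184 top(z) -0.0113
x -0.015 531 y mid -0.0010 width 0.0169 top(z) -0.0120
x -0.005 668 y mid -0.0010 width 0.0165 top(z) -0.0300
x 0.005 725 y mid -0.0010 width 0.0165 top(z) -0.0327
x 0.015 668 y mid -0.0011 width 0.0200 top(z) -0.0120
x 0.025 698 y mid -0.0008 width 0.0180 top(z) -0.0116
x 0.035 462 y mid -0.0010 width 0.0173 top(z) -0.0104
x range [-0.0315  0.0325]
```

View pics/w9c.png

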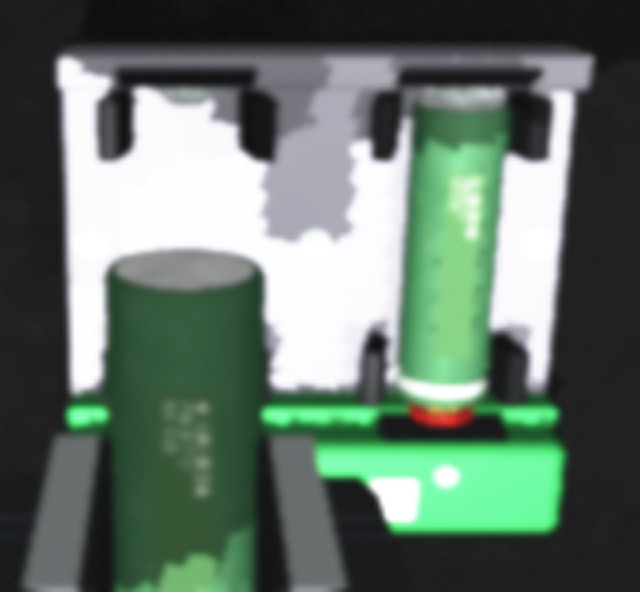

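The left bay's lip cheeks span x 98–275 in the crop (middle 186), and the held cell is centred at x 185. The first green cell is well seated with its ring at the block.

```bash
sed -e 's/w7/w9/;s/170+/230+/;s/P=np.array.*/P=np.array([.56476,-.16703,.12058]);M=R.from_euler("xyz",[np.pi,0,-2.8581]).as_matrix()/' -e '/^t(/d' m7.py > m9.py
cat >> m9.py <<'E'
t("lip L",60,52,.013);t("lip R",592,52,.013);t("blkR",560,531,.024)
t("ch LL",98,125,.017);t("ch LR",275,125,.017);t("ch RL",373,125,.017);t("ch RR",550,125,.017)
t("ch2 RL",362,395,.017);t("ch2 RR",527,395,.017);t("baseR",548,390,.005);t("baseL",70,390,.005)
E
python3 m9.py
```

```text
lip L world [ 0.5326 -0.2017  0.013 ] tool [ 0.0406 -0.0243  0.1076]
lip R world [ 0.5046 -0.1063  0.013 ] tool [0.0408 0.0751 0.1076]
blkR world [ 0.6037 -0.0772  0.024 ] tool [-0.0625  0.0754  0.0966]
ch LL world [ 0.5441 -0.1909  0.017 ] tool [ 0.0265 -0.0172  0.1036]
ch LR world [ 0.5348 -0.1591  0.017 ] tool [0.0265 0.0159 0.1036]
ch RL world [ 0.5297 -0.1415  0.017 ] tool [0.0266 0.0343 0.1036]
ch RR world [ 0.5203 -0.1097  0.017 ] tool [0.0266 0.0675 0.1036]
ch2 RL world [ 0.5868 -0.1244  0.017 ] tool [-0.0331  0.0348  0.1036]
ch2 RR world [ 0.5775 -0.0925  0.017 ] tool [-0.0331  0.068   0.1036]
baseR world [ 0.5794 -0.084   0.005 ] tool [-0.0373  0.0756  0.1156]
baseL world [ 0.6077 -0.1806  0.005 ] tool [-0.0374 -0.025   0.1156]
```

```bash
python3 -m creep '[[0,-0.002,0.0003,0.05,0,0,0],[0,-0.002,0.0003,0.085,0,0,0],[0,-0.002,0.0003,0.088,0,0,0],[0,-0.002,0.0003,0.088,0,0,0]]'
python3 -m creep '[[0,0,0,0.01,0,0,0],[0,0,0,0.0205,0,0,0],[0,0,0,0.0205,0,0,0],[0.034,0,0,0.0205,0,0,0],[0.034,0,0,0.0205,0,0,0]]'
python3 -m creep '[[0.034,0,0,-0.05,0,0,0],[0.034,0,0,-0.1,0,0,0],[0.034,0,0,-0.1,0,0,0]]'
python3 - <<'E'
from h import *
plan([(.4437,-.1828,.14,1.668)],start=(.5667,-.1665,.112,3.425))
E
```

```text
clock: 18.8
position: [0.5672, -0.1664, 0.0334]
tool_rot: [-3.141, 0.001, -2.858]
force: [1.1, 0.5, 0.2]
grip_width: 0.0164
finger_force: 39.7
clock: 19.42
position: [0.5668, -0.1664, 0.0119]
tool_rot: [-3.142, -0.0, -2.858]
force: [0.9, 0.1, 0.3]
grip_width: 0.0346
finger_force: 0.0
clock: 19.8
position: [0.5687, -0.1669, 0.1156]
tool_rot: [-3.139, 0.005, -2.859]
force: [0.6, -0.4, -0.6]
grip_width: 0.034
finger_force: 0.0
rows 4 -> [ 0.526 -0.172  0.121] | d [0.0409, 0.0062, -0.0093] rv [0.0, -0.0, 0.586]
rows 4 -> [ 0.485 -0.177  0.131] | d [0.0375, -0.0174, -0.0093] rv [-0.0, -0.0, 0.586]
rows 4 -> [ 0.444 -0.183  0.14 ] | d [0.0217, -0.0352, -0.0093] rv [0.0, -0.0, 0.586]
```

```bash
python3 -m creep '[[0.045,0.041,0.006,-0.009,0,0,0.586],[0.045,0.041,0.006,-0.009,0,0,0.586],[0.045,0.041,0.006,-0.009,0,0,0.586],[0.045,0.041,0.006,-0.009,0,0,0.586]]' | head -3
python3 -m creep '[[0.045,0.0375,-0.0174,-0.009,0,0,0.586],[0.045,0.0375,-0.0174,-0.009,0,0,0.586],[0.045,0.0375,-0.0174,-0.009,0,0,0.586],[0.045,0.0375,-0.0174,-0.009,0,0,0.586]]' | head -3
python3 -m creep '[[0.045,0.0217,-0.0352,-0.009,0,0,0.586],[0.045,0.0217,-0.0352,-0.009,0,0,0.586],[0.045,0.0217,-0.0352,-0.009,0,0,0.586],[0.045,0.0217,-0.0352,-0.009,0,0,0.586],[0.045,0.0217,-0.0352,-0.009,0,0,0.586]]'
python3 - <<'E'
from h import *
shot("w10");p,d,C=load("w10");s=bot.observe();print(s["position"],s["tool_rot"],s["qpos"])
c,y=cellpos(p,d,C,(.4433,-.1822),1.67,65,show="blueR")
print(R.from_euler("xyz",s["tool_rot"]).inv().apply(np.r_[c,.009]-s["position"]).round(4))
E
```

```text
clock: 20.3
position: [0.5256, -0.1719, 0.1206]
tool_rot: [-3.141, -0.0, 2.839]
clock: 20.8
position: [0.4847, -0.1774, 0.1297]
tool_rot: [-3.141, -0.0, 2.256]
clock: 21.42
position: [0.4438, -0.1828, 0.1387]
tool_rot: [-3.141, -0.0, 1.673]
force: [-0.3, -0.3, 0.5]
grip_width: 0.045
finger_force: 0.0
[ 0.44375401 -0.18283467  0.13873823] [-3.14128262e+00 -8.12997863e-05  1.67236434e+00] [ 0.16161344  0.43642356  0.13608446  2.06483737 -0.09528588  0.64638218
  0.46281186]
blueR c [ 0.4459 -0.1838] yaw 1.676 L 0.0697 W 0.0195 ztop [0.017  0.0189] px [277. 197.]
[-0.0011  0.002   0.1297]
```

```bash
python3 -m creep '[[0.045,0,0,0.06,0,0,0],[0.045,0,0,0.12,0,0,0],[0.045,0,0,0.134,0,0,0],[0.045,0,0,0.134,0,0,0],[0,0,0,0.134,0,0,0]]' 40
python3 -m creep '[[0,0,0,0,0,0,0],[0,0,0,0,0,0,0],[0,0,0,-0.05,0,0,0],[0,0,0,-0.1,0,0,0],[0,0,0,-0.1,0,0,0]]'
python3 - <<'E'
from h import *
plan([(.46,.12,.12,.95),(.5591,.2133,.12,.341)],start=(.4437,-.1828,.1047,1.670))
E
```

```text
clock: 22.1
position: [0.4449, -0.1833, 0.0068]
tool_rot: [3.139, 0.001, 1.667]
force: [0.2, -0.0, 0.3]
grip_width: 0.0278
finger_force: 0.0
clock: 22.72
position: [0.4458, -0.1835, 0.1092]
tool_rot: [3.135, 0.002, 1.667]
force: [0.0, 0.0, -1.6]
grip_width: 0.0167
finger_force: 39.7
rows 3 -> [ 0.452 -0.031  0.112] | d [0.1498, 0.0231, -0.0077] rv [-0.0, -0.0, 0.36]
rows 3 -> [0.46 0.12 0.12] | d [0.1484, -0.0312, -0.0076] rv [0.0, -0.0, 0.36]
rows 4 -> [0.559 0.213 0.12 ] | d [0.1335, 0.0263, 0.0] rv [-0.0, -0.0, 0.609]
```

```bash
python3 -m creep '[[0,0.15,0.023,-0.0077,0,0,0.36],[0,0.15,0.023,-0.0077,0,0,0.36],[0,0.15,0.023,-0.0077,0,0,0.36],[0,0.15,0.023,-0.0077,0,0,0.36]]' | head -3
python3 -m creep '[[0,0.148,-0.031,-0.0076,0,0,0.36],[0,0.148,-0.031,-0.0076,0,0,0.36],[0,0.148,-0.031,-0.0076,0,0,0.36],[0,0.148,-0.031,-0.0076,0,0,0.36]]' | head -3
python3 -m creep '[[0,0.1335,0.0263,0,0,0,0.609],[0,0.1335,0.0263,0,0,0,0.609],[0,0.1335,0.0263,0,0,0,0.609],[0,0.1335,0.0263,0,0,0,0.609],[0,0.1335,0.0263,0,0,0,0.609]]' | head -3
python3 -m creep '[[0,0,0,0,0,0,0],[0,0,0,0,0,0,0]]'
python3 - <<'E'
from h import *
shot("w11");s=bot.observe();print(s["position"].round(5),s["tool_rot"].round(4),s["qpos"].round(2))
held("w11",(250,200,302,360))
p,d,C=load("w11");cv2.imwrite("pics/w11c.png",cv2.resize(p[120:300,230:390],None,fx=4,fy=3.3,interpolation=2))
E
```

```text
clock: 23.22
position: [0.4525, -0.0285, 0.113]
tool_rot: [3.141, -0.001, 1.312]
clock: 23.72
position: [0.4611, 0.1214, 0.1203]
tool_rot: [3.142, -0.001, 0.951]
clock: 24.35
position: [0.56, 0.2107, 0.1203]
tool_rot: [3.141, 0.001, 0.339]
clock: 24.6
position: [0.5603, 0.212, 0.1205]
tool_rot: [-3.141, -0.0, 0.339]
force: [-0.3, 0.0, -1.1]
grip_width: 0.0157
finger_force: 39.8
[0.5603  0.21223 0.12047] [-3.1413e+00 -3.0000e-04  3.3840e-01] [-0.82  0.69  0.54  1.78 -0.47  0.8  -1.28]
x -0.025 480 y mid 0.0013 width 0.0184 top(z) -0.0119
x -0.015 511 y mid 0.0013 width 0.0169 top(z) -0.0121
x -0.005 665 y mid 0.0013 width 0.0165 top(z) -0.0301
x 0.005 722 y mid 0.0013 width 0.0165 top(z) -0.0330
x 0.015 1123 y mid 0.0012 width 0.0234 top(z) -0.0315
x 0.025 707 y mid 0.0012 width 0.0184 top(z) -0.0120
x 0.035 717 y mid 0.0012 width 0.0181 top(z) -0.0116
x range [-0.0285  0.0353]
```

View pics/w11c.png

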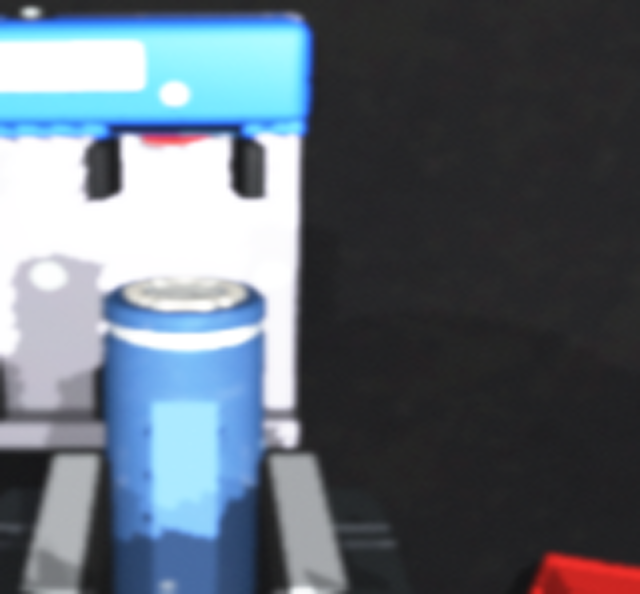

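The crop shows the held cell's ring toward the block. The bay cheeks are at x 85–265 (middle 175, y 190), the block corner is at (310,18), and the lip-end corner is at (298,447).

```bash
sed -e 's/w7/w11/;s/170+/230+/;s/140+(y+.5)\/3.7/120+(y+.5)\/3.3/;s/P=np.array.*/P=np.array([.5603,.21223,.12047]);M=R.from_euler("xyz",[np.pi,0,.3384]).as_matrix()/' -e '/^t(/d' m7.py > m11.py
cat >> m11.py <<'E'
t("blk outer R",309,17,.024);t("blk outer mid",160,18,.024);t("blk inner R",308,118,.024)
t("ch L",85,190,.017);t("ch R",265,190,.017);t("lip R",298,447,.013);t("baseR top",300,140,.005);t("baseR bot",296,400,.005)
E
python3 m11.py
```

```text
blk outer R world [0.6279 0.2116 0.024 ] tool [0.0635 0.023  0.0965]
blk outer mid world [0.619  0.2359 0.024 ] tool [ 0.0633 -0.0029  0.0965]
blk inner R world [0.6079 0.2041 0.024 ] tool [0.0422 0.0235 0.0965]
ch L world [0.5778 0.2367 0.017 ] tool [ 0.0246 -0.0172  0.1035]
ch R world [0.5891 0.2048 0.017 ] tool [0.0247 0.0166 0.1035]
lip R world [0.5292 0.1748 0.013 ] tool [-0.0418  0.0249  0.1075]
baseR top world [0.6003 0.201  0.005 ] tool [0.034  0.0239 0.1155]
baseR bot world [0.5379 0.1779 0.005 ] tool [-0.0325  0.0249  0.1155]
```

```bash
python3 -m creep '[[0,-0.002,-0.0011,0.05,0,0,-0.01],[0,-0.002,-0.0011,0.085,0,0,-0.01],[0,-0.002,-0.0011,0.088,0,0,-0.01],[0,-0.002,-0.0011,0.088,0,0,-0.01]]'
python3 -m creep '[[0,0,0,0.01,0,0,0],[0,0,0,0.0205,0,0,0],[0,0,0,0.0205,0,0,0]]'
```

```text
clock: 25.15
position: [0.5587, 0.2128, 0.0333]
tool_rot: [3.141, -0.001, 0.348]
force: [0.9, 0.1, -0.8]
grip_width: 0.0162
finger_force: 39.8
clock: 25.52
position: [0.5581, 0.213, 0.0112]
tool_rot: [-3.142, -0.0, 0.348]
force: [-0.7, -0.3, -0.6]
grip_width: 0.0164
finger_force: 41.4
```

```bash
python3 -m creep '[[0.034,0,0,0,0,0,0],[0.034,0,0,0,0,0,0],[0.034,0,0,-0.05,0,0,0],[0.034,0,0,-0.11,0,0,0]]' | tail -2
python3 -m creep '[[0.034,-0.06,0,-0.02,0,0,0],[0.034,-0.12,0,-0.04,0,0,0],[0.034,-0.15,0,-0.06,0,0,0],[0.034,-0.15,0,-0.06,0,0,0]]'
python3 - <<'E'
from h import *
shot("w12");shot("t12","top");p,d,C=load("t12");q,_,_=load("w12")
a=cv2.resize(p[200:320,140:415],(800,350),interpolation=2);b=cv2.resize(q[:,:],(333,250));out=np.zeros((600,800,3),np.uint8);out[:350]=a;out[350:,:333]=b
out[350:,340:]=cv2.resize(p[150:250,:184],(460,250));cv2.imwrite("pics/fin.png",out)
for n,z in[("multimeter",(380,175)),("tape",(153,206))]: pass
p0=cv2.imread("pics/top0.png");
for n,(x0,y0,x1,y1) in dict(meter=(345,155,415,197),tape=(140,192,166,220)).items():
    r=cv2.matchTemplate(p,p0[y0:y1,x0:x1],cv2.TM_CCOEFF_NORMED);_,v,_,l=cv2.minMaxLoc(r);print(n,v,l,(x0,y0))
E
```

```text
grip_width: 0.0339
finger_force: 0.0
clock: 26.52
position: [0.4159, 0.1618, 0.183]
tool_rot: [-3.14, -0.001, 0.348]
force: [0.3, 0.2, -0.6]
grip_width: 0.0344
finger_force: 0.0
meter 0.9995333552360535 (345, 155) (345, 155)
tape 0.9975428581237793 (140, 192) (140, 192)
```

View pics/fin.png

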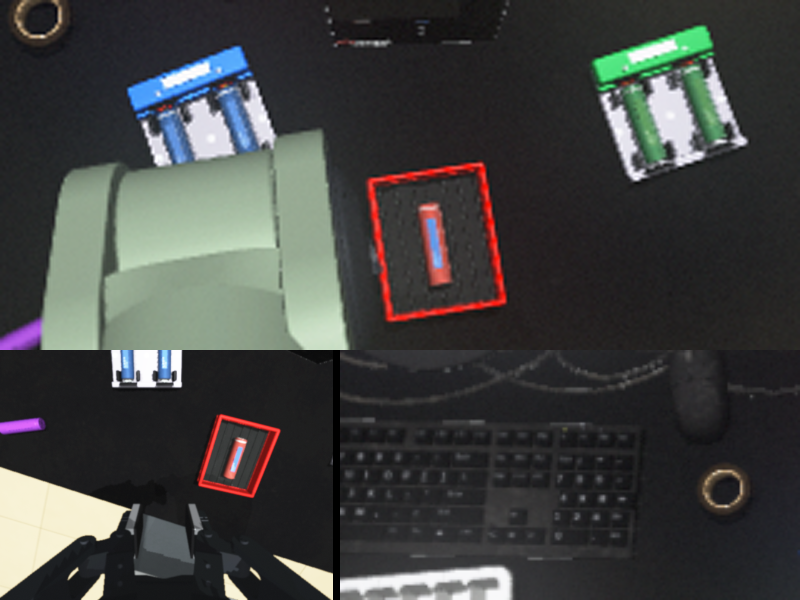

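All cells appear in place: the blue pair at (175,135) and (235,105), the green pair at (643,120) and (705,105), and red flat in the tray at (435,245). The meter and tape have not moved. I'll do a depth check of the seated tops before handing in.

Run:
```python
from h import *
p,d,C=load("t12")
for n,c,y in[("g1",(.5508,-.1168),.283),("g2",(.5655,-.167),.283),("b1",(.5418,.2624),.345),("b2",(.5592,.2134),.345),("red",(.461,.057),.12)]:
    o=[]
    for s in(-.025,-.012,0,.012,.025):
        P=[c[0]+s*np.cos(y),c[1]+s*np.sin(y),.022]; uv=proj(P,C)[0]
        g=[ondepth([uv+[i,j]],C,d)[0,2] for i in(-1,0,1) for j in(-1,0,1)];o.append(np.median(g).round(4))
    print(n,o)
print(bot.observe()["qd"].round(3))
```

```text
g1 [np.float64(0.0248), np.float64(0.0224), np.float64(0.0228), np.float64(0.0229), np.float64(0.0238)]
g2 [np.float64(0.0222), np.float64(0.0233), np.float64(0.0232), np.float64(0.0231), np.float64(0.0222)]
b1 [np.float64(0.5403), np.float64(0.023), np.float64(0.0232), np.float64(0.0235), np.float64(0.024)]
b2 [np.float64(0.5248), np.float64(0.0234), np.float64(0.0229), np.float64(0.0224), np.float64(0.0217)]
red [np.float64(0.0229), np.float64(0.0248), np.float64(0.0229), np.float64(0.024), np.float64(0.0223)]
[ 0.017  0.029 -0.01  -0.012 -0.002 -0.002  0.003]
```

```bash
python3 -m creep '[[0.034,0,0,0,0,0,0],[0.034,0,0,0,0,0,0],[0.034,0,0,0,0,0,0]]' | head -1; python3 -c "
from workcell import job
print(job.job_done())"
```

```text
clock: 27.0
the job is handed in; nothing more can be done
None
```

I handed the job in at 27 s: both blue and both green cells measured flat in their docks, plus ends to the blocks, and red flat in the tray; meter and tape have not moved, and no verdict came back.

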